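# Bring the clamp carriage to its station and find the nut driver that fits

## Robot

A 7-joint arm with a two-finger parallel gripper is mounted at the origin on the work surface. World frame = base frame: x ahead of the robot, y to its left, z up, the work surface at z = 0. Lengths are in m, angles in rad, forces in N, time in s.
With the tool pointing down it reaches from about 0.425 to 0.95 m from the base axis. Payload 16.7 kg.
Tool frame: the origin (TCP) lies on the mounting face of the last link; the fingertips stand 199 mm ahead of it and the grasp point (between the pads) lies 180 mm ahead of it; z points along the fingers, y is the line along which they close (so a half turn about z gives the same grasp; the last joint's range is limited). The gripper opens to 94 mm and grips with 3 to 60 N. Pads are 16 mm wide; open, the fingers measure 119 mm over their backs; the gripper's body (75 mm by 177 mm) begins 78 mm behind the grasp point.
Start: joints at [1.173, 0.426, 0.074, 1.606, -0.034, 1.111, -0.067], TCP at [0.166, -0.654, 0.405] pointing down, gripper open.
Joint ranges: [-2.85, 2.85], [-0.5, 2.14], [-1.23, 1.37], [0.21, 2.46], [-1.02, 4.16], [0.16, 2.05], [-2.73, 2.73]. Speed limits (rad/s): [1.89, 1.89, 2.39, 2.39, 3.01, 3.01, 3.01].

## Interface

Orientations are given as a rotation vector (axis times angle).
In Python, from bench import bot, vision gives the robot as it stands.
- The arm moves only by the tool servo_tool, never from a script. Its argument "plan" is a list of rows, each an object of numbers: "x", "y", "z": the shift along the world's x, y, z in m; "ax", "ay", "az": the turn, a rotation vector about the world's x, y, z in rad; "jaw": the finger opening in m, from 0 to 0.094. In form: [{"x": .., "y": .., "z": .., "ax": .., "ay": .., "az": .., "jaw": ..}, ...]. A call has 1 to 5 rows; each row shifts and turns the commanded pose from where the row before left it; what a row does not reach is not made up. A row lasts 1/10 s, in which the tool goes at most 50 mm and 8.59 degrees, less where a joint would pass 70% of its speed; a pose out of reach is approached as far as the arm can. A call with a gripper value outside its range is refused whole. The fingers move at their own pace and stop on an object; "squeeze" is the grip in N (left out, the last holds). Time passes only in rows, so rows that do not move let the fingers close. It gives the time, the measured TCP pose, the force, the opening and the grip force at its end, in the units of the state.
- bot.observe(): the state, without advancing time (a new reading comes with each control period).
- vision.snapshot(name): name is "side" or "top" or "wrist"; returns (picture, depth): 420x560x3 uint8, red, green, blue; 420x560 float32, m along the optical axis (not along the pixel's ray), 0 where there is no reading.
- vision.calibration(name): a dict with "fx", "fy", "cx", "cy" (pixels), "dist" ([k1, k2, p1, p2, k3] as OpenCV has them; the pictures are not rectified), "position" and "orientation" of the camera in the world. Camera axes: x right, y down, z forward; pixel columns grow to the right and rows downward; lengths in m; the calibration is good to about 2 mm. A picture is of the moment at which its call begins: read the wrist's pose just before it. calibration takes no time and is no camera call; for the wrist camera it gives the pose at the moment of the call.
- bot.job_done(): hands the job in; it is judged then, once.
The state is a dict: "time": time; "q": joint angles; "joint_vel": joint speeds; "tau": joint torques, N m; "tool_pos": TCP position; "orientation": TCP orientation; "wrist_force": force on the tool from outside, world axes, zero at the start; "ft_torque": the same for the moment, N m; "grip_width": opening from 0.0 (shut) to 1.0 (fully open); "finger_force": force on a finger pad.
Only numpy, scipy, OpenCV 4.12 (cv2) and the standard library are available. Lean on these libraries where they do the work, as an engineer would, in place of code of your own. Each camera call takes 0.05 s, during which the arm holds its last target. There are 200 camera calls.

## Task

Slide the clamp carriage along its rail, away from the robot, until it is fully home against the black stop. Then try the red-handled nut drivers from the grey rack on the carriage's brass hex nut, standing one that does not fit back upright in a free pocket of the rack, until you have the one that goes right down over the nut to the steel flange. Finish with that driver seated squarely on the nut and still held in the gripper (do not let go), the carriage home, and everything else on the bench left where it was.

Things in the scene. Friction and masses are not known exactly. Their poses are not given: they have to be found in the camera images.
- carriage (a joint): slide of the white carriage along the rail: 0 to 0.18 m, grows as it moves along the rail's +x (away from the robot). 0.18 is home against the black stop block. It starts between 0 and 0.06, drags with about 3 N and stays where it is left.
- rail: aluminium slide rail fixed to the bench, 420 x 110 mm; origin at the centre of its underside, x along the rail towards the black stop, z up. The black stop block (20 x 90 mm, top 48 mm above the bench) stands 146 to 166 mm along +x. The white carriage on it is 150 x 90 mm, its top 50 mm above the bench.
- carriage_post (a point): point on the axis of the carriage's black upright post (20 mm diameter, 45 mm high, from 50 to 95 mm above the bench), 78 mm above the bench. It is the carriage's handle: push or pinch it. It lies 75 mm from the nut towards the stop. Axes as the rail's.
- nut_seat (a point): centre of the top of the steel flange (56 mm diameter) at the foot of the brass hex nut on the carriage, 56 mm above the bench. The nut stands on it: 22 mm across flats, 14 mm high, top 6 mm tapered; flats face this point's x and every 60 degrees. A 10 mm stud end rises from it, top 24 mm above this point. The nut does not turn. Axes as the rail's.
- rack: grey rack fixed to the bench, 270 x 75 x 18 mm, origin at the centre of its underside, x along its length. Three square pockets 50 mm wide, 12 mm deep (floor 6 mm above the bench) at x = -85, 0 and +85 mm.
- driver_a_mid (a point): one of two outwardly identical nut drivers standing socket-down in the rack; the pocket varies. 100 mm high, 0.22 kg: steel hexagonal socket 38 mm across flats, 40 mm high; above it a red hexagonal handle 28 mm across flats, 60 mm high. The point is on the axis half-way up, 50 mm above the socket's open rim; z up. Flats of handle and bore face its x and every 60 degrees.
- driver_b_mid (a point): the other of the two look-alike nut drivers; as driver_a_mid, same point and axes. The hexagonal bores underneath differ and are hidden while they stand: one goes over the nut (about 1.5 mm play on each side) until its rim sits on the flange; the other is too small and stops with its rim about 11 mm above the flange. Which is which is to be found by trying.
- driver_slim_mid (a point): a plainly slimmer nut driver, also in the rack: socket 22 mm across flats, red handle 20 mm across flats, 100 mm high, same point and axes. Its socket is no wider outside than the nut, so it cannot fit and need not be tried.
- bottle: clear media bottle with an orange cap, 72 mm across, 150 mm high; bystander, leave it alone. Origin at the centre of its underside.
- vial: small amber vial with a blue cap, 34 mm across, 50 mm high; bystander, leave it alone. Origin at the centre of its underside.
- blot_pad: white blotting pad block, 90 x 70 x 12 mm; bystander, leave it alone. Origin at the centre of its underside.
- cassette: flat black cassette with a white pad on it, 100 x 85 x 14 mm; bystander, leave it alone. Origin at the centre of its underside.
- beaker: open clear beaker, 70 mm across, 90 mm high; bystander, leave it alone. Origin at the centre of its underside.
- spatula: steel lab spatula lying flat, 180 mm long, about along its x; bystander, leave it alone. Origin at the centre of its underside.
- stain_jar: blue jar with a white lid, 56 mm across, 70 mm high; bystander, leave it alone. Origin at the centre of its underside.
Mind the look-alikes: they are no part of the job. What is shaped like the part that bears driver_slim_mid but green, turquoise or white is not meant.

How it is judged:
On the way, in this order (a step that is already met when the one before it is completed fails the run):
1. the carriage is home against the stop (value of joint carriage above 0.174 m), for 0.1 s.
2. the driver that fits is seated on the nut, held by the gripper (value of joint carriage above 0.174 m and ((horizontal distance between driver_a_mid and nut_seat below 0.005 m and z of driver_a_mid in the frame of nut_seat below 0.053 m and angle between driver_a_mid's own z axis and vertical below 0.1 rad and contact force between the fingers and driver_a above 2 N) or (horizontal distance between driver_b_mid and nut_seat below 0.005 m and z of driver_b_mid in the frame of nut_seat below 0.053 m and angle between driver_b_mid's own z axis and vertical below 0.1 rad and contact force between the fingers and driver_b above 2 N))), for 0.2 s.
At the end, for the whole second after the job is handed in: Carriage within 6 mm of its stop; the fitting driver gripped (over 2 N), at rest, within 0.1 rad of upright, within 5 mm of the nut axis, rim within 3 mm of the flange; the other two upright in rack pockets; bystanders within 30 mm of their starts (all of step 2 and ((horizontal distance between driver_a_mid and nut_seat below 0.005 m and z of driver_a_mid in the frame of nut_seat below 0.053 m and angle between driver_a_mid's own z axis and vertical below 0.1 rad and contact force between the fingers and driver_a above 2 N) or (z of driver_a_mid in the frame of rack between 0.05 and 0.06 m and x of driver_a_mid in the frame of rack between -0.105 and 0.105 m and y of driver_a_mid in the frame of rack between -0.015 and 0.015 m and angle between driver_a_mid's own z axis and vertical below 0.12 rad)) and ((horizontal distance between driver_b_mid and nut_seat below 0.005 m and z of driver_b_mid in the frame of nut_seat below 0.053 m and angle between driver_b_mid's own z axis and vertical below 0.1 rad and contact force between the fingers and driver_b above 2 N) or (z of driver_b_mid in the frame of rack between 0.05 and 0.06 m and x of driver_b_mid in the frame of rack between -0.105 and 0.105 m and y of driver_b_mid in the frame of rack between -0.015 and 0.015 m and angle between driver_b_mid's own z axis and vertical below 0.12 rad)) and z of driver_slim_mid in the frame of rack between 0.05 and 0.06 m and x of driver_slim_mid in the frame of rack between -0.105 and 0.105 m and y of driver_slim_mid in the frame of rack between -0.015 and 0.015 m and angle between driver_slim_mid's own z axis and vertical below 0.12 rad and linear speed of each of driver_a, driver_b below 0.02 m/s and distance of each of bottle, vial, blot_pad, cassette, beaker, spatula, stain_jar from where it was at the start of the episode below 0.03 m); the arm keeps its last pose, push and grip.
It fails at once if a bystander is knocked away (moved over 50 mm) (distance of any of bottle, vial, blot_pad, cassette, beaker, spatula, stain_jar from where it was at the start of the episode above 0.05 m).
It also fails if it takes over 69 s, if anything falls off the work surface, if the arm or the gripper's body presses on something with over 40 N, if the wrist force passes 120 N, or if a joint passes its speed limit or range.

## Working session

There is one attempt and no reset: what is moved stays moved. The work goes in short steps, Python scripts to look and compute and a tool call to move; the robot and the scene stay as the last step left them, time stands still between calls to the robot, and variables do not carry over. Pictures are saved under pics/ and viewed, at most 10 in all, crops included, and the job is handed in when it is done.

Besides the shell and the picture viewer there is one more tool, called after "Request:" as name(argument=value, ...) on one line, values as JSON. servo_tool: Moves the arm, as the interface text tells. Its arguments: {"type":"object","properties":{"plan":{"type":"array","items":{"type":"object","properties":{"x":{"type":"number"},"y":{"type":"number"},"z":{"type":"number"},"ax":{"type":"number"},"ay":{"type":"number"},"az":{"type":"number"},"jaw":{"type":"number"}}}},"squeeze":{"type":"number"}},"required":["plan"]}

```bash
mkdir -p pics
cat > h.py <<'E'
import numpy as np, cv2
from scipy.spatial.transform import Rotation as R
from bench import bot, vision
def rot(o):
    o=np.array(o,float)
    if o.shape==(3,3): return o
    return (R.from_quat(o) if o.size==4 else R.from_rotvec(o)).as_matrix()
def snap(n,f=None):
    c=vision.calibration(n); p,d=vision.snapshot(n)
    if f: cv2.imwrite('pics/'+f,p[:,:,::-1])
    return p,d,c
def ray(c,uv):
    K=np.array([[c['fx'],0,c['cx']],[0,c['fy'],c['cy']],[0,0,1]])
    u=cv2.undistortPoints(np.array(uv,float).reshape(-1,1,2),K,np.array(c['dist'],float)).reshape(-1,2)
    return np.c_[u,np.ones(len(u))]@rot(c['orientation']).T
def onz(c,uv,z):
    r=ray(c,uv); o=np.array(c['position']); return o+r*((z-o[2])/r[:,2])[:,None]
def cloud(c,d):
    v,u=np.mgrid[0:d.shape[0],0:d.shape[1]]
    r=ray(c,np.c_[u.ravel(),v.ravel()]); P=np.array(c['position'])+r*d.ravel()[:,None]
    P[d.ravel()==0]=np.nan
    return P.reshape(*d.shape,3)
E
python3 - <<'E'
from h import *
s=bot.observe(); print(s)
for n in('top','side'):
    p,d,c=snap(n,n+'0.png'); print(n,c)
E
```

```text
{'time': 0.0, 'q': array([ 1.17251881,  0.42670847,  0.07385273,  1.6066152 , -0.03409987,
        1.11082476, -0.06712331]), 'joint_vel': array([ 1.69837727e-03,  1.26221587e-03, -9.30379865e-04,  1.11867184e-03,
        1.88528585e-05, -1.39622407e-04, -9.25124901e-05]), 'tau': array([-1.37443922e-04, -9.35813427e+01,  3.66686046e+00, -4.54182780e+01,
       -4.88256931e-02,  2.04029371e-02,  2.16999642e-04]), 'tool_pos': array([ 0.16613566, -0.65403378,  0.4039876 ]), 'orientation': array([-3.11606947e+00, -3.89525600e-01,  3.99733503e-04]), 'wrist_force': array([-0.7299564 ,  0.21433385,  0.62433826]), 'ft_torque': array([-0.0244035 ,  0.05502917, -0.07751921]), 'finger_force': 0.0, 'grip_width': 0.9981429720656513}
top {'fx': 461.8021253064163, 'fy': 461.8021253064163, 'cx': 277.8130427100338, 'cy': 207.41567684752465, 'dist': array([-0.13739877,  0.        ,  0.        ,  0.        ,  0.        ]), 'position': array([ 0.43622295, -0.03267781,  1.47046167]), 'orientation': array([-2.19693428,  2.14869047, -0.09772666])}
side {'fx': 465.9263699129934, 'fy': 465.9263699129934, 'cx': 281.9413838110314, 'cy': 213.96626695797997, 'dist': array([-0.05659181,  0.        ,  0.        ,  0.        ,  0.        ]), 'position': array([0.46978181, 0.86674454, 0.73463712]), 'orientation': array([-0.1555516 ,  2.75465241, -1.3713348 ])}
```

View pics/top0.png

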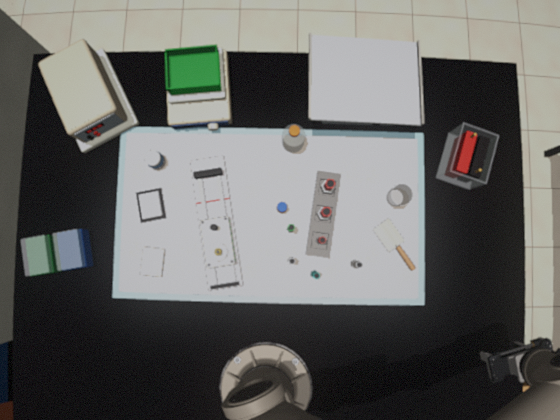

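View pics/side0.png

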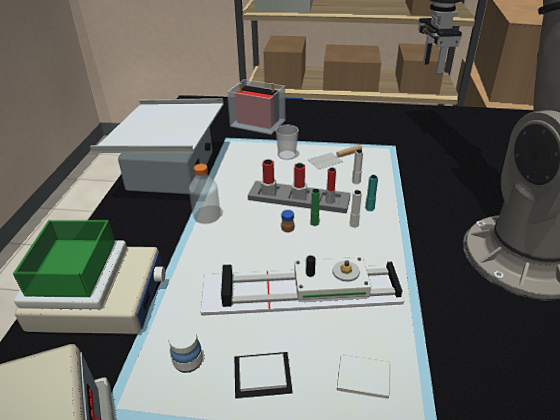

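The top view shows the rail at about (215,220): post (213,227), nut (219,251), stop (208,173). The rack is at (324,213), with red drivers at (327,184), (322,212) and (318,240). Four green, white and turquoise decoys stand to its left and below. In the side view, the driver nearest the robot, at (331,180), looks slimmest.

Run:
```python
from h import *
p,d,c=snap('top'); P=cloud(c,d); hsv=cv2.cvtColor(p,cv2.COLOR_RGB2HSV)
H,S,V=[hsv[...,i].astype(int) for i in range(3)]
x,y,z=P[...,0],P[...,1],P[...,2]
def blobs(m,name,mn=8):
    n,l,st,ce=cv2.connectedComponentsWithStats(m.astype(np.uint8))
    for i in range(1,n):
        if st[i,4]>=mn:
            Q=P[l==i]; print(name,st[i],ce[i].round(1),np.nanmean(Q,0).round(4),'zmax',np.nanmax(Q[:,2]).round(3), cv2.minAreaRect(Q[:,:2].astype(np.float32)[~np.isnan(Q[:,0])]))
ws=(x>.3)&(x<.9)&(abs(y)<.5)
blobs(ws&(z>.098)&(z<.116),'z~106')
blobs(ws&(z>.085)&(z<.1)&(V<90),'post')
blobs(ws&(z>.03)&(V<60)&(z<.07),'dark')
blobs(ws&(z>.045)&(z<.055)&(y>0)&(V>140),'carr',100)
blobs(ws&(abs(H-22)<8)&(S>90)&(z>.05)&(z<.09),'brass',4)
blobs(ws&(z>.012)&(z<.024)&(V<150)&(V>70)&(y<0),'rack',200)
# finer: side view red
p,d,c=snap('side'); P=cloud(c,d); x,y,z=P[...,0],P[...,1],P[...,2]
hsv=cv2.cvtColor(p,cv2.COLOR_RGB2HSV);H,S,V=[hsv[...,i].astype(int) for i in range(3)]
blobs(((H<8)|(H>172))&(S>150)&(z>.03)&(z<.12)&(x<.9)&(x>.3),'red')
```

```text
z~106 [110 103  13  19  48] [116.9 114.6] [0.8398 0.4766 0.1076] zmax 0.116 ((0.8436546921730042, 0.4767574667930603), (0.02475713938474655, 0.05841615051031113), 72.84957885742188)
z~106 [283 124  22  22 181] [293.2 136.1] [ 0.7799 -0.0696  0.1063] zmax 0.116 ((0.7863432168960571, -0.06957808881998062), (0.06272456049919128, 0.06605084240436554), 51.65806579589844)
z~106 [325 179  10  10  77] [329.5 183.3] [ 0.6383 -0.1804  0.107 ] zmax 0.116 ((0.6380575895309448, -0.18067245185375214), (0.02749442681670189, 0.027484560385346413), 89.32763671875)
z~106 [321 207  10  10  78] [325.6 211.4] [ 0.5538 -0.1698  0.1071] zmax 0.115 ((0.55352783203125, -0.16996797919273376), (0.02743346057832241, 0.027529362589120865), 1.3397125005722046)
z~106 [287 224   8   7  34] [290.6 226.7] [ 0.5063 -0.0672  0.1026] zmax 0.11 ((0.5055641531944275, -0.06687714159488678), (0.0188601016998291, 0.019049081951379776), 45.827823638916016)
z~106 [318 236   8   8  39] [321.7 239.5] [ 0.4702 -0.1596  0.1075] zmax 0.112 ((0.469744473695755, -0.15899325907230377), (0.01773645728826523, 0.019903525710105896), 19.5
[... 2643 characters left out ...]
 176.3] [ 0.5516 -0.16    0.0804] zmax 0.11 ((0.5488232374191284, -0.1644994616508484), (0.030545469373464584, 0.01961648464202881), 32.16522979736328)
red [328 169   8  22 143] [331.1 179.8] [ 0.4684 -0.1523  0.0803] zmax 0.108 ((0.46809545159339905, -0.1525993049144745), (0.018779931589961052, 0.014739234000444412), 3.362851619720459)
red [ 91 394   3  17  23] [ 92.1 402.1] [0.7938 0.5353 0.116 ] zmax 0.12 ((0.794964611530304, 0.5338659286499023), (0.002045357832685113, 0.02787907049059868), 26.85880470275879)
red [ 94 417   7   3  15] [ 97.1 418.4] [0.7853 0.5489 0.0966] zmax 0.115 ((0.7830232381820679, 0.5514370203018188), (0.006531088147312403, 0.015425248071551323), 40.609066009521484)
```

Request:
servo_tool(plan=[{"x": 0.03, "y": 0.037}, {"x": 0.03, "y": 0.037}, {"x": 0.03, "y": 0.037}, {"x": 0.03, "y": 0.037}, {"x": 0.03, "y": 0.037}])

```text
validation failed for argument at $.pl...
```

Request:
servo_tool(plan=[{"x": 0.03, "y": 0.037}, {"x": 0.03, "y": 0.037}, {"x": 0.03, "y": 0.037}, {"x": 0.03, "y": 0.037}, {"x": 0.03, "y": 0.037}])

```text
validation failed for argument at $.pl...
```

Request:
servo_tool(plan=[{"x": 0.03, "y": 0.037}, {"y": 0.045}, {"y": 0.045}, {"y": 0.045}, {"y": 0.045}])

```text
validation failed for argument at $.pl...
```

Request:
servo_tool(plan=[{"y": 0.045}, {"y": 0.045}, {"y": 0.045}, {"y": 0.045}, {"y": 0.04}])

```text
validation failed for argument at $.pl...
```

Request:
servo_tool(plan=[{"x": 0.03, "y": 0.037, "z": 0, "ax": 0, "ay": 0, "az": 0, "jaw": 0.094}, {"x": 0.03, "y": 0.037, "z": 0, "ax": 0, "ay": 0, "az": 0, "jaw": 0.094}, {"x": 0.03, "y": 0.037, "z": 0, "ax": 0, "ay": 0, "az": 0, "jaw": 0.094}, {"x": 0.03, "y": 0.037, "z": 0, "ax": 0, "ay": 0, "az": 0, "jaw": 0.094}, {"x": 0.03, "y": 0.037, "z": 0, "ax": 0, "ay": 0, "az": 0, "jaw": 0.094}])

```text
time: 0.7
tool_pos: [0.317, -0.4675, 0.4047]
orientation: [3.117, 0.39, 0.0]
wrist_force: [1.1, -1.6, 0.3]
grip_width: 1.0
finger_force: 0.0
```

Request:
servo_tool(plan=[{"x": 0.03, "y": 0.037, "z": 0, "ax": 0, "ay": 0, "az": 0, "jaw": 0.094}, {"x": 0.03, "y": 0.037, "z": 0, "ax": 0, "ay": 0, "az": 0, "jaw": 0.094}, {"x": 0.03, "y": 0.037, "z": 0, "ax": 0, "ay": 0, "az": 0, "jaw": 0.094}, {"x": 0.03, "y": 0.037, "z": 0, "ax": 0, "ay": 0, "az": 0, "jaw": 0.094}, {"x": 0.03, "y": 0.037, "z": 0, "ax": 0, "ay": 0, "az": 0, "jaw": 0.094}])

```text
time: 1.2
tool_pos: [0.467, -0.2825, 0.4048]
orientation: [3.117, 0.389, 0.0]
wrist_force: [-0.1, -0.5, -0.1]
grip_width: 0.996
finger_force: 0.0
```

Request:
servo_tool(plan=[{"x": 0.03, "y": 0.037, "z": 0, "ax": 0, "ay": 0, "az": 0, "jaw": 0.094}, {"x": 0, "y": 0.045, "z": 0, "ax": 0, "ay": 0, "az": 0, "jaw": 0.094}, {"x": 0, "y": 0.045, "z": 0, "ax": 0, "ay": 0, "az": 0, "jaw": 0.094}, {"x": 0, "y": 0.045, "z": 0, "ax": 0, "ay": 0, "az": 0, "jaw": 0.094}, {"x": 0, "y": 0.045, "z": 0, "ax": 0, "ay": 0, "az": 0, "jaw": 0.094}])

```text
time: 1.7
tool_pos: [0.4958, -0.0655, 0.4047]
orientation: [3.117, 0.389, 0.0]
wrist_force: [0.2, -0.3, 0.4]
grip_width: 0.996
finger_force: 0.0
```

Request:
servo_tool(plan=[{"x": 0, "y": 0.045, "z": 0, "ax": 0, "ay": 0, "az": 0, "jaw": 0.094}, {"x": 0, "y": 0.045, "z": 0, "ax": 0, "ay": 0, "az": 0, "jaw": 0.094}, {"x": 0, "y": 0.045, "z": -0.01, "ax": 0, "ay": 0, "az": 0, "jaw": 0.094}, {"x": 0, "y": 0.045, "z": -0.01, "ax": 0, "ay": 0, "az": 0, "jaw": 0.06}, {"x": 0, "y": 0.04, "z": -0.01, "ax": 0, "ay": 0, "az": 0, "jaw": 0.06}])

```text
time: 2.2
tool_pos: [0.4958, 0.1549, 0.3745]
orientation: [-3.117, -0.39, -0.001]
wrist_force: [0.5, 0.1, -0.3]
grip_width: 0.865
finger_force: 0.0
```

Run:
```python
from h import *
s=bot.observe(); print(s['time'],s['tool_pos'],s['orientation'],s['grip_width'])
p,d,c=snap('wrist','w1.png'); print(c); P=cloud(c,d)
np.savez('w1.npz',p=p,P=P)
x,y,z=P[...,0],P[...,1],P[...,2]; V=p.max(2)
for nm,m in (('post',(abs(z-.095)<.006)&(V<90)&(y>.1)&(y<.22)),('carr',(abs(z-.05)<.003)&(y>.08)&(y<.24)&(V>120)),('stop',(abs(z-.048)<.006)&(V<70)&(y>.08)),('nut',(abs(z-.075)<.007)&(V>90)&(abs(y-.15)<.04))):
    Q=P[m]; Q=Q[~np.isnan(Q[:,0])]
    if len(Q): print(nm,len(Q),Q.mean(0),cv2.minAreaRect(Q[:,:2].astype(np.float32)))
```

```text
2.2 [0.49576621 0.15494701 0.37453216] [-3.11693451e+00 -3.90359669e-01 -1.01099758e-03] 0.8653697670958724
{'fx': 366.195513932274, 'fy': 366.195513932274, 'cx': 280.9546186831442, 'cy': 207.09097679207943, 'dist': array([-0.08790268,  0.        ,  0.        ,  0.        ,  0.        ]), 'position': array([0.57695788, 0.17606848, 0.35484315]), 'orientation': array([ 2.29014545, -1.78207009, -0.25992414])}
post 533 [0.5023727  0.16725808 0.09499212] ((0.5019077062606812, 0.16720888018608093), (0.018540073186159134, 0.01865859515964985), 23.018800735473633)
carr 11283 [0.4693363  0.16151595 0.05030009] ((0.45695561170578003, 0.15918883681297302), (0.14978869259357452, 0.08946168422698975), 10.163073539733887)
stop 71 [0.44524862 0.15588295 0.05211373] ((0.46043604612350464, 0.16143320500850677), (0.13318681716918945, 0.07635446637868881), 11.671208381652832)
nut 173 [0.43199956 0.15464139 0.0703523 ] ((0.4644283354282379, 0.16121643781661987), (0.08393324911594391, 0.0166167039424181), 11.242648124694824)
```

View pics/w1.png

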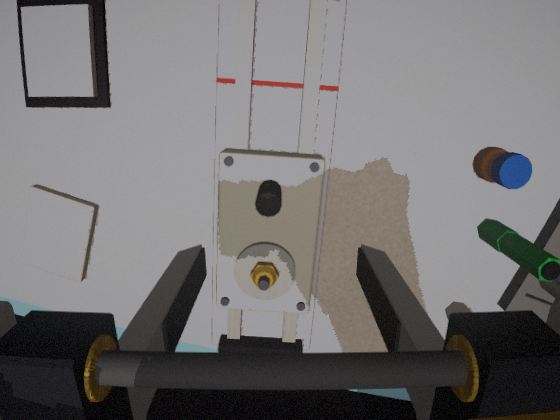

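The wrist view shows the post at (268,198) and the nut at (264,273). The carriage yaw is about 10°, and there is room for the fingers on both sides of the post.

Request:
servo_tool(plan=[{"x": 0.006, "y": 0.0125, "z": -0.02, "ax": 0, "ay": 0, "az": -0.072, "jaw": 0.05}, {"x": 0, "y": 0, "z": -0.032, "ax": 0, "ay": 0, "az": 0, "jaw": 0.05}, {"x": 0, "y": 0, "z": -0.032, "ax": 0, "ay": 0, "az": 0, "jaw": 0.05}, {"x": 0, "y": 0, "z": -0.03, "ax": 0, "ay": 0, "az": 0, "jaw": 0.05}, {"x": 0, "y": 0, "z": 0, "ax": 0, "ay": 0, "az": 0, "jaw": 0.01}], squeeze=15)

```text
time: 2.75
tool_pos: [0.501, 0.1647, 0.2575]
orientation: [3.128, 0.278, -0.009]
wrist_force: [-0.0, -0.4, 0.8]
grip_width: 0.478
finger_force: 0.0
```

Request:
servo_tool(plan=[{"x": 0, "y": 0, "z": 0, "ax": 0, "ay": 0, "az": 0, "jaw": 0.01}, {"x": 0, "y": 0, "z": 0, "ax": 0, "ay": 0, "az": 0, "jaw": 0.01}, {"x": 0, "y": 0, "z": 0, "ax": 0, "ay": 0, "az": 0, "jaw": 0.01}, {"x": 0, "y": 0, "z": 0, "ax": 0, "ay": 0, "az": 0, "jaw": 0.01}])

```text
time: 3.15
tool_pos: [0.5025, 0.1663, 0.2622]
orientation: [-3.128, -0.278, -0.004]
wrist_force: [-2.7, 5.5, 3.3]
grip_width: 0.21
finger_force: 15.0
```

Request:
servo_tool(plan=[{"x": 0.015, "y": 0.0026, "z": 0, "ax": 0, "ay": 0, "az": 0, "jaw": 0.01}, {"x": 0.025, "y": 0.0044, "z": 0, "ax": 0, "ay": 0, "az": 0, "jaw": 0.01}, {"x": 0.025, "y": 0.0044, "z": 0, "ax": 0, "ay": 0, "az": 0, "jaw": 0.01}, {"x": 0.025, "y": 0.0044, "z": 0, "ax": 0, "ay": 0, "az": 0, "jaw": 0.01}, {"x": 0.015, "y": 0.0026, "z": 0, "ax": 0, "ay": 0, "az": 0, "jaw": 0.01}])

```text
time: 3.65
tool_pos: [0.6085, 0.1853, 0.2622]
orientation: [-3.127, -0.278, -0.003]
wrist_force: [-4.7, 6.1, 7.9]
grip_width: 0.207
finger_force: 15.0
```

Request:
servo_tool(plan=[{"x": 0.005, "y": 0.0009, "z": 0, "ax": 0, "ay": 0, "az": 0, "jaw": 0.01}, {"x": 0.005, "y": 0.0009, "z": 0, "ax": 0, "ay": 0, "az": 0, "jaw": 0.01}, {"x": 0.005, "y": 0.0009, "z": 0, "ax": 0, "ay": 0, "az": 0, "jaw": 0.01}])

```text
time: 3.95
tool_pos: [0.6222, 0.1879, 0.2622]
orientation: [-3.127, -0.279, -0.002]
wrist_force: [-4.6, 5.8, 4.7]
grip_width: 0.21
finger_force: 15.0
```

Run:
```python
from h import *
s=bot.observe(); print(s['time'],s['tool_pos'],s['wrist_force'])
p,d,c=snap('side','s1.png'); cv2.imwrite('pics/s1.png',cv2.resize(p[220:330,170:430,::-1],None,fx=3,fy=3))
```

```text
3.95 [0.62220338 0.18785362 0.2622036 ] [-4.63378756  5.82618422  4.68263585]
```

View pics/s1.png

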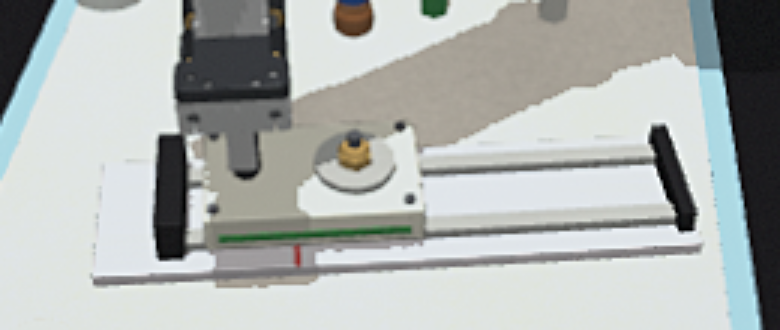

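The side crop shows the carriage with about 15 mm still to go to the stop (gap at x≈185–205 in the crop), so I'll creep on.

Request:
servo_tool(plan=[{"x": 0.005, "y": 0.0009, "z": 0, "ax": 0, "ay": 0, "az": 0, "jaw": 0.01}, {"x": 0.004, "y": 0.0007, "z": 0, "ax": 0, "ay": 0, "az": 0, "jaw": 0.01}, {"x": 0.003, "y": 0.0005, "z": 0, "ax": 0, "ay": 0, "az": 0, "jaw": 0.01}])

```text
time: 4.3
tool_pos: [0.6341, 0.19, 0.2622]
orientation: [-3.127, -0.279, -0.002]
wrist_force: [-3.6, 6.2, 3.3]
grip_width: 0.209
finger_force: 15.0
```

Request:
servo_tool(plan=[{"x": 0.003, "y": 0.0005, "z": 0, "ax": 0, "ay": 0, "az": 0, "jaw": 0.01}, {"x": 0.002, "y": 0.0004, "z": 0, "ax": 0, "ay": 0, "az": 0, "jaw": 0.01}])

```text
time: 4.5
tool_pos: [0.6378, 0.1908, 0.2617]
orientation: [-3.128, -0.279, 0.004]
wrist_force: [-16.8, 4.5, 8.0]
grip_width: 0.212
finger_force: 15.0
```

Request:
servo_tool(plan=[{"x": 0.002, "y": 0.0004, "z": 0, "ax": 0, "ay": 0, "az": 0, "jaw": 0.01}, {"x": 0.002, "y": 0.0004, "z": 0, "ax": 0, "ay": 0, "az": 0, "jaw": 0.01}])

```text
time: 4.7
tool_pos: [0.6413, 0.1915, 0.2613]
orientation: [-3.128, -0.279, 0.006]
wrist_force: [-17.1, 4.4, 4.8]
grip_width: 0.205
finger_force: 15.0
```

Request:
servo_tool(plan=[{"x": 0, "y": 0, "z": 0, "ax": 0, "ay": 0, "az": 0, "jaw": 0.06}, {"x": 0, "y": 0, "z": 0, "ax": 0, "ay": 0, "az": 0, "jaw": 0.06}, {"x": 0, "y": 0, "z": 0.03, "ax": 0, "ay": 0, "az": 0, "jaw": 0.06}, {"x": 0, "y": 0, "z": 0.04, "ax": 0, "ay": 0, "az": 0, "jaw": 0.06}, {"x": -0.02, "y": 0, "z": 0.04, "ax": 0, "ay": 0, "az": 0, "jaw": 0.06}])

```text
time: 5.2
tool_pos: [0.6243, 0.1895, 0.3722]
orientation: [-3.129, -0.275, -0.001]
wrist_force: [-0.1, 0.6, 1.0]
grip_width: 0.6
finger_force: 0.0
```

```bash
cat > nut.py <<'E'
from h import *
s=bot.observe(); print(s['time'],s['tool_pos'],s['wrist_force'])
p,d,c=snap('wrist','w2.png'); P=cloud(c,d)
x,y,z=P[...,0],P[...,1],P[...,2]; V=p.max(2); hsv=cv2.cvtColor(p,cv2.COLOR_RGB2HSV).astype(int)
for nm,m in (('post',(abs(z-.095)<.005)&(V<90)&(y>.1)&(y<.26)),('carr',(abs(z-.05)<.003)&(y>.08)&(y<.28)&(V>120)),('flange',(abs(z-.056)<.002)&(y>.1)&(y<.24)),('brass',(abs(hsv[...,0]-22)<8)&(hsv[...,1]>100)&(z>.055)&(z<.085)&(abs(y-.17)<.05))):
    Q=P[m]; Q=Q[~np.isnan(Q[:,0])]
    if len(Q):
        print(nm,len(Q),Q.mean(0).round(4),cv2.minAreaRect(Q[:,:2].astype(np.float32)))
E
python3 nut.py
```

```text
5.2 [0.62433551 0.18945328 0.37215845] [-0.0857619   0.62330309  0.98541541]
post 532 [0.6342 0.1911 0.0951] ((0.6337510347366333, 0.19103939831256866), (0.018478749319911003, 0.01852070353925228), 27.958354949951172)
carr 11561 [0.6016 0.1852 0.0503] ((0.5887203216552734, 0.18283304572105408), (0.15005344152450562, 0.08925849199295044), 10.059989929199219)
flange 2194 [0.5628 0.178  0.0562] ((0.590738832950592, 0.18296439945697784), (0.1394900381565094, 0.0783359631896019), 9.82348918914795)
brass 441 [0.5643 0.1784 0.0669] ((0.5600244998931885, 0.17735248804092407), (0.022584496065974236, 0.023794351145625114), 6.913950443267822)
```

Request:
servo_tool(plan=[{"x": 0, "y": -0.046, "z": 0, "ax": 0, "ay": 0, "az": -0.05, "jaw": 0.06}, {"x": 0, "y": -0.046, "z": 0, "ax": 0, "ay": 0, "az": -0.05, "jaw": 0.06}, {"x": 0, "y": -0.046, "z": 0, "ax": 0, "ay": 0, "az": -0.05, "jaw": 0.06}, {"x": 0, "y": -0.046, "z": 0, "ax": 0, "ay": 0, "az": -0.05, "jaw": 0.06}, {"x": 0, "y": -0.046, "z": 0, "ax": 0, "ay": 0, "az": -0.05, "jaw": 0.06}])

```text
time: 5.75
tool_pos: [0.6229, -0.0419, 0.3714]
orientation: [3.139, -0.119, 0.002]
wrist_force: [1.3, -0.5, 0.4]
grip_width: 0.64
finger_force: 0.0
```

Request:
servo_tool(plan=[{"x": 0, "y": -0.046, "z": 0, "ax": 0, "ay": 0, "az": -0.05, "jaw": 0.06}, {"x": 0, "y": -0.046, "z": 0, "ax": 0, "ay": 0, "az": 0, "jaw": 0.06}, {"x": 0, "y": -0.044, "z": 0, "ax": 0, "ay": 0, "az": 0, "jaw": 0.06}])

```text
time: 6.05
tool_pos: [0.6229, -0.1782, 0.3714]
orientation: [3.135, -0.195, 0.002]
wrist_force: [0.6, 1.8, -0.4]
grip_width: 0.636
finger_force: 0.0
```

```bash
cat > drv.py <<'E'
from h import *
import sys
s=bot.observe(); print(s['time'],s['tool_pos'],s['orientation'])
p,d,c=snap('wrist',sys.argv[1] if len(sys.argv)>1 else None); P=cloud(c,d); z=P[...,2]
hsv=cv2.cvtColor(p,cv2.COLOR_RGB2HSV).astype(int)
m=((hsv[...,0]<8)|(hsv[...,0]>172))&(hsv[...,1]>100)&(abs(z-.106)<.004)
n,l,st,ce=cv2.connectedComponentsWithStats(m.astype(np.uint8))
for i in range(1,n):
    if st[i,4]<100: continue
    cs=cv2.findContours((l==i).astype(np.uint8),cv2.RETR_EXTERNAL,cv2.CHAIN_APPROX_NONE)[0]
    B=onz(c,max(cs,key=len).reshape(-1,2),.106)[:,:2].astype(np.float32)
    r=cv2.minAreaRect(B); cen=np.array(r[0])
    # hex flat direction: 6-fold phase of support width
    th=np.radians(np.arange(0,60,1)); w=[np.mean([np.ptp(B@[np.cos(t+k*np.pi/3),np.sin(t+k*np.pi/3)]) for k in range(3)]) for t in th]
    f=-np.angle(np.sum(np.array(w)*np.exp(-6j*th)))/6
    print(ce[i].round(0),st[i,4],'rect',np.round(cen,4),'mid',((B.max(0)+B.min(0))/2).round(4),'w',min(w),max(w),'flat dir mod60',(np.degrees(th[int(np.argmin(w))])),round((np.degrees(-f)+0)%60,1))
E
python3 drv.py w3.png
```

```text
6.05 [ 0.62285555 -0.17817634  0.37139564] [ 3.13500397e+00 -1.94639427e-01  2.15981836e-03]
[281. 198.] 639 rect [ 0.6389 -0.1803] mid [ 0.6388 -0.1802] w 0.028590595421046926 0.031852372811372945 flat dir mod60 55.0 34.6
[282. 302.] 531 rect [ 0.5552 -0.1701] mid [ 0.5553 -0.17  ] w 0.029646102643012817 0.03282920878265489 flat dir mod60 59.00000000000001 31.5
```

View pics/w3.png

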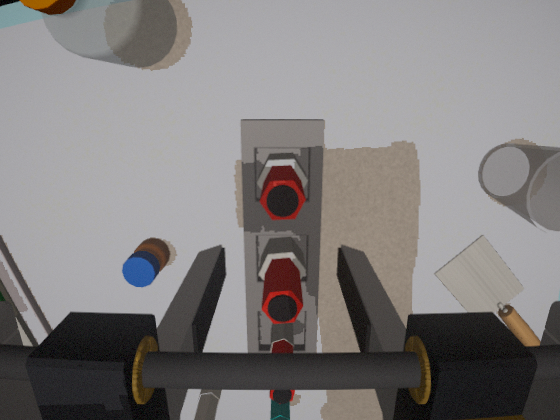

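The far driver's top is at (283,200) and the middle one's at (282,303); the slim one is nearest the robot. On the far driver the flats face about -5°, 55° and 115°, so I'll turn the closing axis to about 115°.

Request:
servo_tool(plan=[{"x": 0.016, "y": 0, "z": 0, "ax": 0, "ay": 0, "az": 0.14, "jaw": 0.06}, {"x": 0, "y": 0, "z": 0, "ax": 0, "ay": 0, "az": 0.14, "jaw": 0.06}, {"x": 0, "y": 0, "z": 0, "ax": 0, "ay": 0, "az": 0.14, "jaw": 0.06}, {"x": 0, "y": 0, "z": -0.02, "ax": 0, "ay": 0, "az": 0.14, "jaw": 0.06}, {"x": 0, "y": 0, "z": 0, "ax": 0, "ay": 0, "az": 0, "jaw": 0.06}])

```text
time: 6.6
tool_pos: [0.6385, -0.176, 0.349]
orientation: [-3.065, -0.684, 0.003]
wrist_force: [-1.1, -0.7, -0.7]
grip_width: 0.639
finger_force: 0.0
```

```bash
python3 drv.py
```

```text
6.6 [ 0.63853677 -0.17597654  0.34901473] [-3.06507026 -0.68392619  0.0032239 ]
[287. 232.] 716 rect [ 0.6389 -0.18  ] mid [ 0.6389 -0.1803] w 0.02868448157790211 0.03219063074982805 flat dir mod60 56.0 34.8
[232. 321.] 427 rect [ 0.5581 -0.1729] mid [ 0.5557 -0.1719] w 0.027867680538476103 0.029618699949959925 flat dir mod60 58.00000000000001 28.5
```

Request:
servo_tool(plan=[{"x": 0.0005, "y": -0.004, "z": -0.025, "ax": 0, "ay": 0, "az": 0, "jaw": 0.06}, {"x": 0, "y": 0, "z": -0.03, "ax": 0, "ay": 0, "az": 0, "jaw": 0.06}, {"x": 0, "y": 0, "z": -0.034, "ax": 0, "ay": 0, "az": 0, "jaw": 0.06}, {"x": 0, "y": 0, "z": 0, "ax": 0, "ay": 0, "az": 0, "jaw": 0.02}, {"x": 0, "y": 0, "z": 0, "ax": 0, "ay": 0, "az": 0, "jaw": 0.02}], squeeze=35)

```text
time: 7.15
tool_pos: [0.6401, -0.1797, 0.2628]
orientation: [-3.068, -0.677, -0.0]
wrist_force: [0.9, 0.8, 0.5]
grip_width: 0.505
finger_force: 0.0
```

Request:
servo_tool(plan=[{"x": 0, "y": 0, "z": 0, "ax": 0, "ay": 0, "az": 0, "jaw": 0.02}, {"x": 0, "y": 0, "z": 0, "ax": 0, "ay": 0, "az": 0, "jaw": 0.02}, {"x": 0, "y": 0, "z": 0, "ax": 0, "ay": 0, "az": 0, "jaw": 0.02}])

```text
time: 7.45
tool_pos: [0.6402, -0.1799, 0.2634]
orientation: [3.066, 0.679, 0.003]
wrist_force: [-1.3, -0.5, 9.0]
grip_width: 0.294
finger_force: 35.0
```

Request:
servo_tool(plan=[{"x": 0, "y": 0, "z": 0.03, "ax": 0, "ay": 0, "az": 0, "jaw": 0.02}, {"x": 0, "y": 0, "z": 0.045, "ax": 0, "ay": 0, "az": 0, "jaw": 0.02}, {"x": 0, "y": 0, "z": 0.045, "ax": 0, "ay": 0, "az": 0, "jaw": 0.02}, {"x": -0.01, "y": 0.045, "z": 0, "ax": 0, "ay": 0, "az": 0.065, "jaw": 0.02}, {"x": -0.01, "y": 0.045, "z": 0, "ax": 0, "ay": 0, "az": 0.065, "jaw": 0.02}])

```text
time: 7.95
tool_pos: [0.6194, -0.0897, 0.3837]
orientation: [3.015, 0.877, 0.004]
wrist_force: [1.0, 1.4, -3.5]
grip_width: 0.296
finger_force: 35.0
```

Request:
servo_tool(plan=[{"x": -0.01, "y": 0.045, "z": 0, "ax": 0, "ay": 0, "az": 0.065, "jaw": 0.02}, {"x": -0.01, "y": 0.045, "z": 0, "ax": 0, "ay": 0, "az": 0.065, "jaw": 0.02}, {"x": -0.01, "y": 0.045, "z": 0, "ax": 0, "ay": 0, "az": 0, "jaw": 0.02}, {"x": -0.01, "y": 0.045, "z": 0, "ax": 0, "ay": 0, "az": 0, "jaw": 0.02}, {"x": -0.01, "y": 0.045, "z": 0, "ax": 0, "ay": 0, "az": 0, "jaw": 0.02}])

```text
time: 8.45
tool_pos: [0.5689, 0.1368, 0.3824]
orientation: [2.953, 1.071, 0.001]
wrist_force: [0.0, -0.5, -2.7]
grip_width: 0.296
finger_force: 35.0
```

Request:
servo_tool(plan=[{"x": -0.01, "y": 0.043, "z": 0, "ax": 0, "ay": 0, "az": 0, "jaw": 0.02}, {"x": 0, "y": 0, "z": -0.02, "ax": 0, "ay": 0, "az": 0, "jaw": 0.02}, {"x": 0, "y": 0, "z": 0, "ax": 0, "ay": 0, "az": 0, "jaw": 0.02}])

```text
time: 8.75
tool_pos: [0.5587, 0.179, 0.3604]
orientation: [2.952, 1.075, -0.004]
wrist_force: [0.4, -0.8, -4.0]
grip_width: 0.294
finger_force: 35.0
```

Run:
```python
from h import *
s=bot.observe(); print(s['time'],s['tool_pos'],s['orientation'],s['wrist_force'])
p,d,c=snap('wrist','w4.png'); P=cloud(c,d); z=P[...,2]
hsv=cv2.cvtColor(p,cv2.COLOR_RGB2HSV).astype(int)
m=((hsv[...,0]<8)|(hsv[...,0]>172))&(hsv[...,1]>100)&(d<.3)
Q=P[m];print('red',len(Q),Q.min(0),Q.max(0)) 
m=(abs(z-.095)<.005)&(p.max(2)<90)&(P[...,1]>.1); Q=P[m]; print('post',len(Q),cv2.minAreaRect(Q[:,:2].astype(np.float32)))
p,d,c=snap('side'); P=cloud(c,d); z=P[...,2]
cv2.imwrite('pics/s2.png',cv2.resize(p[150:300,200:420,::-1],None,fx=3,fy=3))
```

```text
8.75 [0.55867239 0.17898484 0.36035168] [ 2.95173604  1.07546451 -0.00388565] [ 0.38872764 -0.84287876 -4.0385103 ]
red 4076 [nan nan nan] [nan nan nan]
post 689 ((0.6331746578216553, 0.1910017877817154), (0.01931041106581688, 0.01874331571161747), 86.09052276611328)
```

View pics/w4.png

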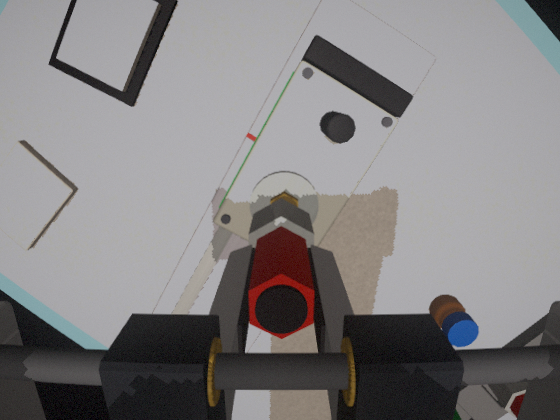

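The wrist view shows the driver gripped upright at (283,295), just short of the nut at (285,195), with the carriage tight against the stop at (358,75). I'll lower it.

Request:
servo_tool(plan=[{"x": 0.002, "y": -0.001, "z": -0.01, "ax": 0, "ay": 0, "az": 0, "jaw": 0.02}, {"x": 0, "y": 0, "z": -0.015, "ax": 0, "ay": 0, "az": 0, "jaw": 0.02}, {"x": 0, "y": 0, "z": -0.005, "ax": 0, "ay": 0, "az": 0, "jaw": 0.02}])

```text
time: 9.15
tool_pos: [0.5615, 0.1762, 0.3297]
orientation: [2.954, 1.071, -0.003]
wrist_force: [-0.1, -0.2, -2.9]
grip_width: 0.293
finger_force: 35.0
```

Request:
servo_tool(plan=[{"x": 0, "y": 0, "z": -0.003, "ax": 0, "ay": 0, "az": 0, "jaw": 0.02}, {"x": 0, "y": 0, "z": -0.002, "ax": 0, "ay": 0, "az": 0, "jaw": 0.02}])

```text
time: 9.35
tool_pos: [0.5617, 0.1771, 0.3263]
orientation: [-2.953, -1.072, 0.001]
wrist_force: [0.5, -0.1, -2.5]
grip_width: 0.295
finger_force: 35.0
```

Request:
servo_tool(plan=[{"x": 0, "y": 0, "z": -0.002, "ax": 0, "ay": 0, "az": 0, "jaw": 0.02}, {"x": 0, "y": 0, "z": -0.002, "ax": 0, "ay": 0, "az": 0, "jaw": 0.02}])

```text
time: 9.55
tool_pos: [0.5618, 0.1773, 0.3228]
orientation: [-2.953, -1.072, -0.001]
wrist_force: [0.7, 0.5, -1.6]
grip_width: 0.294
finger_force: 35.0
```

Request:
servo_tool(plan=[{"x": 0, "y": 0, "z": -0.002, "ax": 0, "ay": 0, "az": 0, "jaw": 0.02}, {"x": 0, "y": 0, "z": -0.002, "ax": 0, "ay": 0, "az": 0, "jaw": 0.02}])

```text
time: 9.75
tool_pos: [0.5617, 0.1772, 0.3186]
orientation: [-2.953, -1.072, -0.0]
wrist_force: [1.0, 0.5, -2.5]
grip_width: 0.297
finger_force: 35.0
```

Request:
servo_tool(plan=[{"x": 0, "y": 0, "z": -0.002, "ax": 0, "ay": 0, "az": 0, "jaw": 0.02}, {"x": 0, "y": 0, "z": -0.001, "ax": 0, "ay": 0, "az": 0, "jaw": 0.02}])

```text
time: 9.95
tool_pos: [0.5617, 0.1772, 0.3155]
orientation: [-2.953, -1.072, 0.0]
wrist_force: [-0.0, -1.4, -2.8]
grip_width: 0.294
finger_force: 35.0
```

Request:
servo_tool(plan=[{"x": 0, "y": 0, "z": -0.001, "ax": 0, "ay": 0, "az": 0, "jaw": 0.02}, {"x": 0, "y": 0, "z": -0.001, "ax": 0, "ay": 0, "az": 0, "jaw": 0.02}])

```text
time: 10.15
tool_pos: [0.5617, 0.1772, 0.3136]
orientation: [-2.953, -1.072, -0.0]
wrist_force: [0.3, -1.1, -2.9]
grip_width: 0.297
finger_force: 35.0
```

Request:
servo_tool(plan=[{"x": 0, "y": 0, "z": -0.001, "ax": 0, "ay": 0, "az": 0, "jaw": 0.02}, {"x": 0, "y": 0, "z": 0, "ax": 0, "ay": 0, "az": 0, "jaw": 0.02}])

```text
time: 10.35
tool_pos: [0.5617, 0.1773, 0.3134]
orientation: [2.953, 1.072, 0.001]
wrist_force: [-3.3, -0.6, 9.3]
grip_width: 0.297
finger_force: 35.0
```

Run:
```python
from h import *
s=bot.observe(); print(s['time'],s['tool_pos'],s['wrist_force'],s['joint_vel'].round(3))
p,d,c=snap('wrist'); P=cloud(c,d); z=P[...,2]
m=(abs(z-.095)<.005)&(p.max(2)<90)&(P[...,1]>.1); Q=P[m]; print('post',len(Q),cv2.minAreaRect(Q[:,:2].astype(np.float32)))
hsv=cv2.cvtColor(p,cv2.COLOR_RGB2HSV).astype(int)
m=((hsv[...,0]<8)|(hsv[...,0]>172))&(hsv[...,1]>100)&(abs(z-.156)<.005); Q=P[m]; print('top',len(Q),np.median(Q[:,2]) if len(Q) else 0,cv2.minAreaRect(Q[:,:2].astype(np.float32)))
p,d,c=snap('side')
cv2.imwrite('pics/s2.png',cv2.resize(p[130:310,190:420,::-1],None,fx=3,fy=3,interpolation=cv2.INTER_CUBIC))
```

```text
10.35 [0.56173034 0.17734536 0.31340902] [-3.27496875 -0.59932903  9.25205088] [ 0.002 -0.001  0.001  0.001  0.001 -0.004  0.001]
post 1272 ((0.5998128056526184, 0.1848282665014267), (0.08605661988258362, 0.02929222770035267), 2.1673762798309326)
top 1662 0.15615029180652923 ((0.5602405071258545, 0.17645950615406036), (0.03267299756407738, 0.027881715446710587), 40.631248474121094)
```

View pics/s2.png

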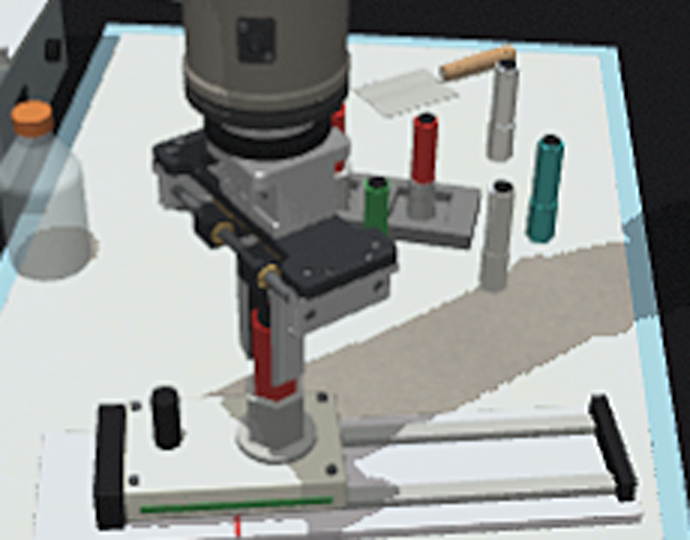

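The side crop shows the socket down on the flange at about (280,440) and the carriage touching the stop at (110,465). The handle top measures z = 0.156, as it should when seated, so I'm handing in.

```bash
python3 -c "
from bench import bot
print(bot.job_done())"
```

```text
the job is handed in; nothing more can be done
None
```

The carriage is home against the stop, and the first driver I tried (from the far pocket) went down to the flange; I handed the job in at about 10 s with it seated and still gripped, and no verdict came back.

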